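Roll the hexagonal sample housing port-up

TASK

The hexagonal metal sample housing on the grey bench mat is lying with its filling port turned away underneath. Roll it over on the mat, one face at a time and letting it settle on each face, until the face with the round port is on top, ready to be filled. Do not lift it off the mat, leave it lying wholly on the mat, and do not disturb the glassware and the little bottle standing there.

Things in the scene. Friction and masses are not known exactly. Their poses are not given: they have to be found in the camera images.
- housing: Rigid aluminium hexagonal prism, 50 mm across flats (57.7 across corners, faces 28.9 wide), 150 long, about 0.45 kg, dark trim band near each end. Origin: its centre, 25 mm above the mat when lying flat. x runs along the prism; z is the outward normal of the port face. Starts with the port face 120 degrees from up, so the short way is two faces; each face rolls 28.9 mm sideways.
- port (a point): centre of the housing's port face, 25 mm from the origin along its z: a dark round flange 25 mm across, nearly flush, between two groups of four screw heads; the other five faces are plain. Starts on a lower slanting side. A brass barb 8 mm across sticks 12 mm out of each end, 14 mm off centre towards the port face, showing the port's side.
- end_a (a point): centre of the housing's end at +75 mm on its x axis (the barb is not included)
- end_b (a point): centre of the housing's end at -75 mm on its x axis
- mat: Grey rubber-like bench mat, fixed, 380 mm along its x, 320 mm along its y, 4 mm thick. Origin at the centre of its underside, on the bench (its top is 4 mm above the bench). The housing lies within about 15 degrees of the mat's x axis, near the middle. It may lie at any angle on the bench.
- beaker: small open glass beaker, 48 mm across, 62 mm high, loose, standing on the mat beyond one end of the housing. Origin at the centre of its foot, z up.
- flask: small conical glass flask, 52 mm across its foot, 72 mm high, loose, standing on the mat beyond the other end of the housing. Origin at the centre of its foot, z up.
- reagent: small white plastic jar with a lid, 38 mm across, 68 mm high, loose, standing on the mat near the edge towards which the short way of rolling leads, clear of where two faces of rolling end. Origin at the centre of its foot, z up.
Mind the look-alikes: they are no part of the job. What is shaped like the housing but green is not meant.

How it is judged:
By the outcome, as a careful person would: the job done as asked, in the order asked, and still so for the second after the job is handed in, with the robot touching nothing.
It also fails if it takes over 51 s, if anything falls off the work surface, if the arm or the gripper's body presses on something with over 40 N, if the wrist force passes 120 N, or if a joint passes its speed limit or range.

ROBOT

A 6-joint arm with a two-finger parallel gripper is mounted at the origin on the work surface. World frame = base frame: x ahead of the robot, y to its left, z up, the work surface at z = 0. Lengths are in m, angles in rad, forces in N, time in s.
With the tool pointing down it reaches from about 0.25 to 0.725 m from the base axis. Payload 4 kg.
Tool frame: the origin (TCP) lies midway between the tips of the shut fingers; the grasp point (between the pads) lies 19 mm behind it; y points along the fingers, x is the direction in which the jaws open and shut, and the axes are right-handed (so a half turn about y gives the same grasp; the last joint's range is limited). The gripper opens to 85 mm and grips with 20 to 120 N. Pads are 22 mm wide; open, the fingers measure 114 mm over their backs; the gripper's body (76 mm by 85 mm) begins 54 mm behind the grasp point. The pads swing forward as they close: fully open they stand 13 mm farther back than shut.
Start: joints at [-1.246, 0.241, 0.005, 1.335, 0, 1.571], TCP at [0.16, -0.474, 0.206] pointing down, gripper open.
Joint ranges: [-2.72, 2.72], [-1.05, 1.87], [-1.09, 1.28], [-1.99, 2.15], [-1.42, 1.44], [-3.14, 3.14]. Speed limits (rad/s): [2.79, 2.79, 3.14, 3.14, 3.14, 3.14].

INTERFACE

Orientations are given as a unit quaternion [x, y, z, w].
In Python, from workcell import bot gives the robot as it stands. The module is installed in compiled form; this text tells all that it offers.
- The arm moves only by the shell command python3 -m inch 'ROWS'. ROWS is text: rows parted by semicolons, each of 7 numbers parted by spaces: the turn, a rotation vector about the tool's x, y, z in degrees, then the shift along the tool's x, y, z in mm, then the closure, from 0 (fully open) to 1 (shut). In form: ax ay az dx dy dz fingers; .... A call has 1 to 12 rows; each row shifts and turns the commanded pose from where the row before left it, along the tool's axes as they then stand; what a row does not reach is not made up. A row lasts 1/8 s, in which the tool goes at most 62.5 mm and 10.7 degrees, less where a joint would pass 70% of its speed; a pose out of reach is approached as far as the arm can. A call with a gripper value outside its range is refused whole. The fingers move at their own pace and stop on an object; the grip force is fixed at half the most. Time passes only in rows, so rows that do not move let the fingers close. It gives the time, the measured TCP pose, the force and the opening at its end, in the units of the state.
- bot.get_obs(): the state, without advancing time (a new reading comes with each control period).
- bot.camera(name): name is "side" or "top" or "wrist"; returns a dict with "color" (384x512x3 uint8, blue, green, red), "fx", "fy", "cx", "cy" (pixels), "extrinsics" (4x4, takes a point from world to camera coordinates). Camera axes: x right, y up, looking along -z (the intrinsics and any distortion apply to the point x, -y, -z); pixel columns grow to the right and rows downward; lengths in m; the calibration is good to about 2 mm. A picture is of the moment at which its call begins. There is no depth.
- bot.job_done(): hands the job in, once; it reports no verdict.
Trained networks look in the newest picture that a camera, given by its name, has taken for a name from the list of things; names that differ only in an ending like _2 or _b are one class to them, and where a whole thing is asked for, a point or a joint stands for the part that bears it (a point fixed in the world has none). Each returns a list of dicts, best first, with "conf" (0 to 1); they miss things now and then, are a little off and sometimes report something else, mostly with a low value. They report only what shows in the picture. A call takes as long as a camera call. They do not tell look-alikes from the thing itself.
- bot.look_for(name, camera): "extent" ([left, top, right, bottom] in pixels, round what is visible of it).
- bot.cut_out(name, camera): "region" (384x512 bool, what is visible of it) and "extent" ([left, top, right, bottom] in pixels, round what is visible of it).
- bot.spot_point(name, camera): "point" ([column, row] in pixels: a listed point, or the origin of a listed thing).
The state is a dict: "clock": time; "joint_pos": joint angles; "joint_vel": joint speeds; "tau": joint torques, N m; "eef_pos": TCP position; "tool_rot": TCP orientation; "ft_force": force on the tool from outside, world axes, zero at the start; "ft_torque": the same for the moment, N m; "grip_width": finger opening in m.
Only numpy, scipy, OpenCV 4.12 (cv2) and the standard library are available. Lean on these libraries where they do the work, as an engineer would, in place of code of your own. Each camera call takes 0.05 s, during which the arm holds its last target.

## Working session

There is one attempt and no reset: what is moved stays moved. The work goes in short steps, Python scripts to look and compute and a shell command to move; the robot and the scene stay as the last step left them, time stands still between calls to the robot, and variables do not carry over. Pictures are saved under pics/ and viewed, and the job is handed in when it is done.

```bash
mkdir -p pics; ls; python3 - <<'E'
from workcell import bot
import cv2
o=bot.get_obs();print({k:(v if not hasattr(v,'round') else v.round(3)) if not isinstance(v,list) else [round(a,3) for a in v] for k,v in o.items()})
for c in ["side","top","wrist"]:
    d=bot.camera(c);cv2.imwrite(f"pics/{c}0.png",d["color"])
    print(c,d["fx"],d["fy"],d["cx"],d["cy"],d["extrinsics"])
    for n in ["housing","beaker","flask","reagent","mat"]:
        print(n,[(round(r["conf"],2),[round(float(v)) for v in r["extent"]]) for r in bot.look_for(n,c)][:3],[(round(r["conf"],2),[round(float(v),1) for v in r["point"]]) for r in bot.spot_point(n,c)][:3])
    for n in ["port","end_a","end_b"]:
        print(n,[(round(r["conf"],2),[round(float(v),1) for v in r["point"]]) for r in bot.spot_point(n,c)][:3])
E
```

```text
pics
{'clock': 0.0, 'joint_pos': array([-1.246,  0.241,  0.004,  1.335,  0.   ,  1.571]), 'joint_vel': array([ 0.002,  0.001,  0.002, -0.001, -0.001, -0.   ]), 'tau': array([-1.0000e-03, -3.7232e+01,  2.5241e+01,  1.7000e-02, -0.0000e+00,
        0.0000e+00]), 'eef_pos': array([ 0.159, -0.473,  0.205]), 'tool_rot': array([-0.574,  0.413, -0.412,  0.575]), 'ft_force': array([-0.107,  0.154,  0.205]), 'ft_torque': array([-0.007, -0.033,  0.012]), 'grip_width': 0.08541421046187311}
side 398.19155848662274 398.19155848662274 258.88852259733954 190.19509490273768 [[-0.72948197 -0.68380658 -0.01626719  0.46120932]
 [ 0.44413762 -0.49162297  0.74903179 -0.26375836]
 [-0.52019019  0.53918031  0.66233432 -0.55820259]
 [ 0.          0.          0.          1.        ]]
housing [(0.85, [254, 133, 320, 183]), (0.81, [75, 191, 161, 249])] [(0.97, [289.3, 154.8]), (0.67, [119.2, 216.6])]
beaker [(0.75, [241, 193, 266, 229])] [(0.92, [255.5, 225.4])]
flask [(0.82, [336, 132, 361, 164])] [(0.84, [347.5, 159.5]), (0.56, [265.2, 170.4])]
reagent [] [(0.96, [339.3, 209.6]), (0.41, [254.4, 222.3])]
mat 
[... 913 characters left out ...]
 (0.69, [284, 146, 367, 186])] [(0.66, [309.2, 188.3])]
port [(0.7, [324.6, 152.3]), (0.66, [146.1, 114.5])]
end_a [(0.83, [182.0, 107.5]), (0.8, [115.7, 95.1]), (0.72, [289.3, 160.0])]
end_b [(0.83, [182.0, 107.5]), (0.8, [115.7, 95.1]), (0.72, [289.3, 160.0])]
wrist 327.1719092384081 327.1719092384081 253.23772667276535 193.37554205815601 [[ 3.19192320e-01 -9.47689956e-01  9.49494201e-05 -4.99126819e-01]
 [ 9.11721502e-01  3.07050409e-01 -2.72917478e-01  3.59030593e-02]
 [ 2.58611999e-01  8.71997305e-02  9.62037443e-01 -3.77919498e-01]
 [ 0.00000000e+00  0.00000000e+00  0.00000000e+00  1.00000000e+00]]
housing [] []
beaker [] []
flask [] []
reagent [] []
mat [] []
port []
end_a []
end_b []
```

View pics/side0.png

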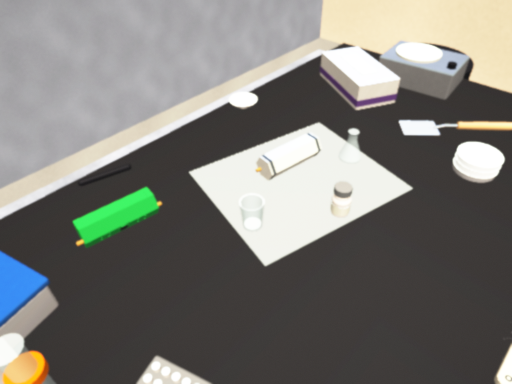

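View pics/top0.png

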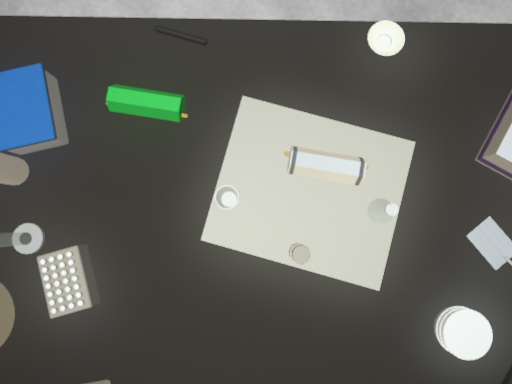

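```bash
python3 - <<'E'
import cv2
import numpy as np
a=cv2.imread("pics/top0.png")[135:275,200:410];b=cv2.imread("pics/side0.png")[110:270,185:415]
cv2.imwrite("pics/tc.png",cv2.resize(a,None,fx=3.8,fy=3.8,interpolation=cv2.INTER_CUBIC))
cv2.imwrite("pics/sc.png",cv2.resize(b,None,fx=3.45,fy=3.45,interpolation=cv2.INTER_CUBIC))
E
```

```text
(no output)
```

View pics/tc.png

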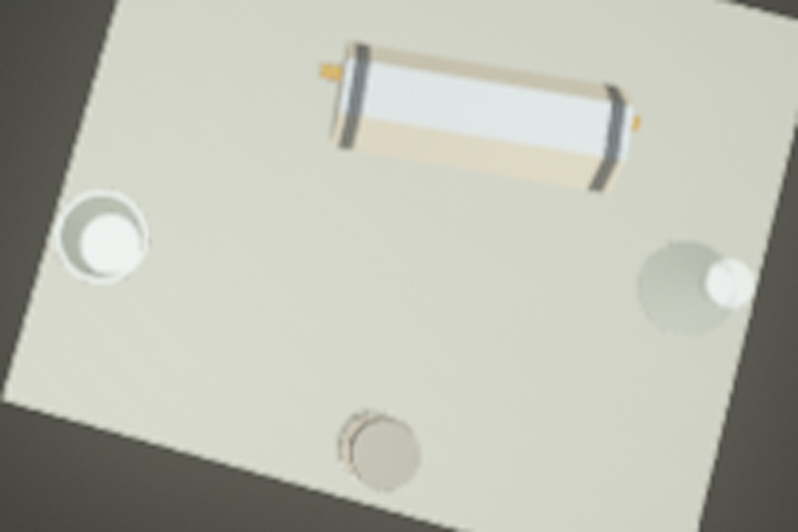

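View pics/sc.png

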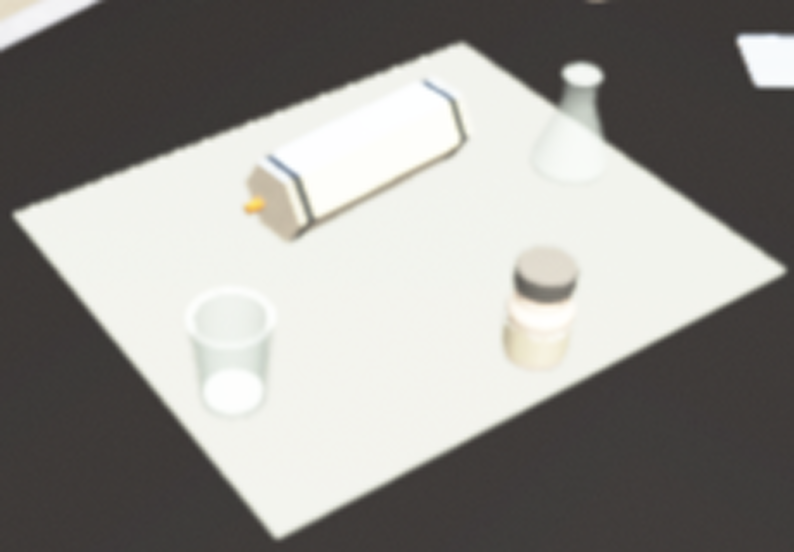

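```bash
cat > h.py <<'E'
import numpy as np,cv2
from workcell import bot
from scipy.spatial.transform import Rotation as R
from scipy.optimize import least_squares
def proj(P,d):
    P=np.atleast_2d(P);E=np.array(d["extrinsics"]);c=P@E[:3,:3].T+E[:3,3]
    return np.c_[d["cx"]+d["fx"]*c[:,0]/-c[:,2], d["cy"]-d["fy"]*c[:,1]/-c[:,2]]
def ray(p,d,z):
    E=np.array(d["extrinsics"]);v=E[:3,:3].T@np.array([(p[0]-d["cx"])/d["fx"],-(p[1]-d["cy"])/d["fy"],-1]);o=-E[:3,:3].T@E[:3,3]
    return o+v*(z-o[2])/v[2]
def prism(x,y,yaw,roll=0,zc=.029):
    u=np.array([np.cos(yaw),np.sin(yaw),0]);n=np.array([-np.sin(yaw),np.cos(yaw),0])
    pts=[]
    for s in(-.075,.075):
        for k in range(6):
            a=roll+np.pi/6*(2*k+0); # corners at 0,60.. flats up/down
            pts.append(np.array([x,y,zc])+s*u+.02887*(np.cos(a)*n+np.sin(a)*np.array([0,0,1])))
    return np.array(pts)
def fit(masks,ds,x0):
    # match hull bounding geometry of masks: maximise IoU
    from scipy.optimize import minimize
    def cost(p):
        t=0
        for m,d in zip(masks,ds):
            q=proj(prism(*p),d);h=cv2.convexHull((q*16).round().astype(np.int32))
            im=np.zeros((384,512),np.uint8);cv2.fillConvexPoly(im,h,1,shift=4)
            t+=1-(m&(im>0)).sum()/(m|(im>0)).sum()
        return t
    best=minimize(cost,x0,method="Nelder-Mead",options=dict(initial_simplex=[x0]+[np.array(x0)+e for e in np.diag([.01,.01,.1])],xatol=1e-4,fatol=1e-4))
    return best.x,best.fun
E
python3 - <<'E'
from h import *
o=bot.get_obs();M=R.from_quat(o["tool_rot"]).as_matrix();print("tool axes cols\n",M.round(3))
ds={};ms=[]
for c,near in (("top",(322,166)),("side",(289,155))):
    d=bot.camera(c);ds[c]=d
    r=[q for q in bot.cut_out("housing",c)]
    print(c,[(q["conf"],np.array(q["extent"]).round()) for q in r])
    m=min(r,key=lambda q:np.hypot((q["extent"][0]+q["extent"][2])/2-near[0],(q["extent"][1]+q["extent"][3])/2-near[1]))["region"]
    ms.append(np.array(m)>0)
x0=ray((324,165),ds["top"],.029);print(x0)
for a in([0],[1],[0,1]):
    print(a,fit([ms[i] for i in a],[list(ds.values())[i] for i in a],[x0[0],x0[1],np.pi/2-.1]))
for c,pts in {"top":dict(beaker=(229.7,203.9),flask=(381,211.2),reagent=(294.8,254.5),mat=(309,188.3)),"side":dict(beaker=(255.5,225.4),flask=(347.5,159.5),reagent=(339.3,209.6),mat=(296.8,179.3))}.items():
    for n,p in pts.items(): print(c,n,ray(p,ds[c],.004).round(3))
for p in((244,99),(413,135),(383,286),(203,241)):print(ray(p,ds["top"],.004).round(3))
# barb tips
print("barbs",ray((287,154),ds["top"],.022),ray((366,167),ds["top"],.022))
E
```

```text
tool axes cols
 [[ 0.319  0.     0.948]
 [-0.948  0.     0.319]
 [-0.    -1.     0.   ]]
top [(0.96, array([283., 146., 366., 184.])), (0.77, array([104.,  87., 189., 121.]))]
side [(0.96, array([257., 132., 321., 182.])), (0.75, array([ 74., 188., 160., 249.]))]
[ 0.6226262  -0.08809068  0.029     ]
[0] (array([ 0.621641  , -0.0910929 ,  1.44453069]), np.float64(0.03241349102058699))
[1] (array([ 0.62243588, -0.08988458,  1.42520381]), np.float64(0.0448756822316555))
[0, 1] (array([ 0.62179801, -0.09069406,  1.4417086 ]), np.float64(0.08322676715750832))
top beaker [0.54  0.104 0.004]
top flask [ 0.532 -0.211  0.004]
top reagent [ 0.439 -0.033  0.004]
top mat [ 0.577 -0.061  0.004]
side beaker [0.545 0.103 0.004]
side flask [ 0.531 -0.198  0.004]
side reagent [ 0.449 -0.044  0.004]
side mat [ 0.574 -0.061  0.004]
[0.766 0.08  0.004]
[ 0.695 -0.28   0.004]
[ 0.381 -0.213  0.004]
[0.462 0.156 0.004]
barbs [ 0.6450584  -0.01302748  0.022     ] [ 0.62146429 -0.17521436  0.022     ]
```

```bash
python3 -m inch '0 8.7 0 0 0 0 0; 0 8.7 0 0 0 0 0; 0 8.6 0 0 0 0 0; 0 0 0 -48 50 0 0' 2>&1 | head -0; python3 - <<'E'
from h import *
o=bot.get_obs();print(o["clock"],o["eef_pos"],R.from_quat(o["tool_rot"]).as_matrix().round(3))
E
```

```text
2.8 [ 0.16669848 -0.4362516   0.16337968] [[-0.131  0.004  0.991]
 [-0.991 -0.011 -0.131]
 [ 0.01  -1.     0.005]]
```

```bash
python3 -m inch '0 0 0 -33 0 38 0; 0 0 0 -33 0 38 0; 0 0 0 -33 0 38 0; 0 0 0 -33 0 38 0; 0 0 0 -33 0 38 0; 0 0 0 -33 0 38 0; 0 0 0 -32 0 38 0; 0 0 0 -32 0 38 0; 0 0 0 -32 0 38 0; 0 0 0 -32 0 38 0; 0 0 0 -32 0 38 0; 0 0 0 -32 0 37 0'; python3 - <<'E'
from h import *
o=bot.get_obs();print(o["clock"],o["eef_pos"],R.from_quat(o["tool_rot"]).as_matrix().round(3),o["ft_force"])
for c in("top","side"):
    d=bot.camera(c);cv2.imwrite(f"pics/{c}1.png",d["color"])
E
```

```text
clock: 4.3
eef_pos: [0.6679, -0.1017, 0.1606]
tool_rot: [0.467, -0.531, 0.531, -0.467]
ft_force: [0.4, -1.4, 0.7]
grip_width: 0.0854
4.3 [ 0.66785433 -0.10168853  0.16060375] [[-0.129  0.     0.992]
 [-0.992 -0.    -0.129]
 [ 0.    -1.     0.   ]] [ 0.41816477 -1.36824812  0.70226314]
```

```bash
python3 -m inch '0 0 0 -2 30 2 0; 0 0 0 -2 30 2 0; 0 0 0 0 25 0 0; 0 0 0 0 0 0 0'; python3 - <<'E'
from h import *
for c in("top","side"):
    d=bot.camera(c);cv2.imwrite(f"pics/{c}2.png",d["color"])
a=cv2.imread("pics/top2.png")[90:290,200:420];b=cv2.imread("pics/side2.png")[90:270,185:415]
cv2.imwrite("pics/c2.png",np.hstack([cv2.resize(a,(396,360)),cv2.resize(b,(404,360))]))
E
```

```text
clock: 4.9
eef_pos: [0.6683, -0.0994, 0.0729]
tool_rot: [-0.468, 0.533, -0.53, 0.465]
ft_force: [-0.5, -0.5, -0.0]
grip_width: 0.0854
```

View pics/c2.png

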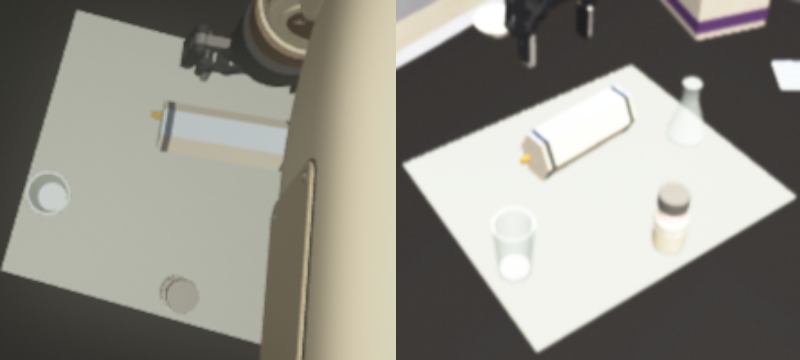

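```bash
python3 -m inch '0 0 0 0 20 0 0; 0 0 0 0 21 0 0; 0 0 0 0 0 0 0; 0 0 0 0 0 -4 0; 0 0 0 0 0 -4 0; 0 0 0 0 0 -3 0; 0 0 0 0 0 0 0'; python3 - <<'E'
from h import *
for c in("side",):
    d=bot.camera(c);cv2.imwrite(f"pics/{c}3.png",d["color"])
b=cv2.imread("pics/side3.png")[100:220,215:385]
cv2.imwrite("pics/c3.png",cv2.resize(b,None,fx=4.5,fy=4.5,interpolation=2))
E
```

```text
clock: 5.88
eef_pos: [0.66, -0.0978, 0.0353]
tool_rot: [0.467, -0.531, 0.531, -0.467]
ft_force: [0.1, -0.2, -0.2]
grip_width: 0.0853
```

View pics/c3.png

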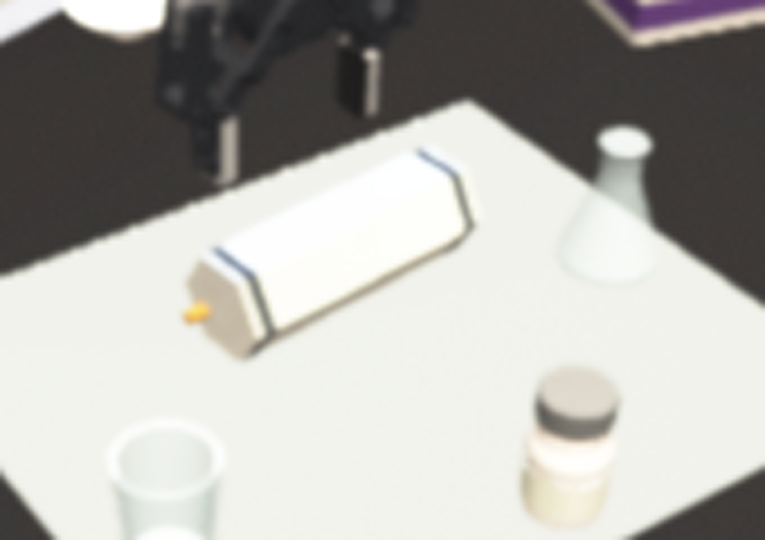

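```bash
python3 - <<'E'
from h import *
d=bot.camera("side");o=bot.get_obs();print(o["eef_pos"])
p=o["eef_pos"];M=R.from_quat(o["tool_rot"]).as_matrix()
for s in(-.043,.043,-.057,.057):
  for b in(0,.013,.03):
    for z in (-.011,.011):
        q=proj(p+M@np.array([s,-b,z]),d)[0];print(s,b,z,q.round(1),((q-[215,100])*4.5).round())
E
```

```text
[ 0.66019008 -0.09785282  0.03498172]
-0.043 0 -0.011 [267.6 155.1] [237. 248.]
-0.043 0 0.011 [261.4 150.8] [209. 229.]
-0.043 0.013 -0.011 [267.6 150.4] [237. 227.]
-0.043 0.013 0.011 [261.3 146.2] [208. 208.]
-0.043 0.03 -0.011 [267.6 144.2] [237. 199.]
-0.043 0.03 0.011 [261.2 140. ] [208. 180.]
0.043 0 -0.011 [295.2 141. ] [361. 185.]
0.043 0 0.011 [288.9 137.1] [333. 167.]
0.043 0.013 -0.011 [295.4 136.4] [362. 164.]
0.043 0.013 0.011 [289.1 132.5] [333. 146.]
0.043 0.03 -0.011 [295.8 130.3] [363. 136.]
0.043 0.03 0.011 [289.3 126.4] [334. 119.]
-0.057 0 -0.011 [262.9 157.5] [215. 259.]
-0.057 0 0.011 [256.7 153.1] [188. 239.]
-0.057 0.013 -0.011 [262.8 152.9] [215. 238.]
-0.057 0.013 0.011 [256.6 148.5] [187. 218.]
-0.057 0.03 -0.011 [262.7 146.6] [215. 210.]
-0.057 0.03 0.011 [256.4 142.3] [186. 190.]
0.057 0 -0.011 [299.5 138.8] [380. 175.]
0.057 0 0.011 [293.1 134.9] [352. 157.]
0.057 0.013 -0.011 [299.7 134.2] [381. 154.]
0.057 0.013 0.011 [293.4 130.4] [353. 137.]
0.057 0.03 -0.011 [300.1 128.1] [383. 127.]
0.057 0.03 0.011 [293.7 124.3] [354. 109.]
```

```bash
python3 - <<'E'
from h import *
b=cv2.imread("pics/side3.png")[95:170,240:320].astype(float)
b=(255*(b/255)**1.8).astype(np.uint8)
cv2.imwrite("pics/c4.png",cv2.resize(b,None,fx=7.5,fy=7.5,interpolation=0))
d=bot.camera("wrist");cv2.imwrite("pics/w4.png",d["color"])
E
```

```text
(no output)
```

View pics/c4.png

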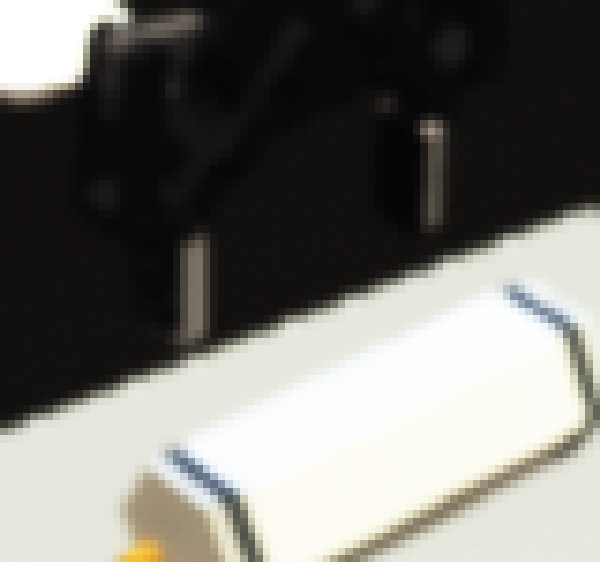

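View pics/w4.png

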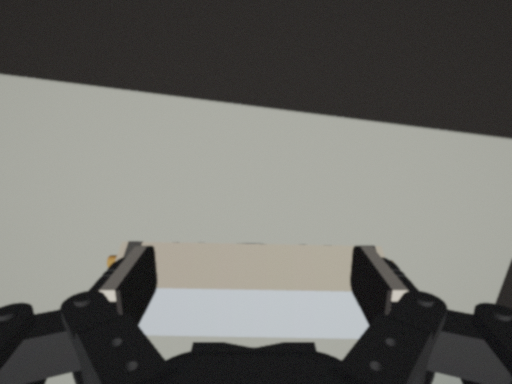

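```bash
python3 - <<'E'
from h import *
d=bot.camera("wrist");o=bot.get_obs()
p=o["eef_pos"];M=R.from_quat(o["tool_rot"]).as_matrix()
for b in(0,.013,.025,.04,.06):
    print(b,[proj(p+M@np.array([s,-b,z]),d)[0].round(0) for s in (-.043,-.057) for z in (-.011,.011)])
print(proj(prism(.6218,-.0907,1.4417),d).round())
d=bot.camera("top")
for b in(0,.013,.025,.04,.06):
    print(b,[proj(p+M@np.array([s,-b,z]),d)[0].round(0) for s in (-.043,-.057) for z in (-.011,.011)])
a=d["color"][90:200,260:400];cv2.imwrite("pics/t5.png",cv2.resize(a,None,fx=5,fy=5,interpolation=2))
E
```

```text
0 [array([177., 248.]), array([175., 211.]), array([152., 248.]), array([149., 211.])]
0.013 [array([172., 259.]), array([169., 219.]), array([145., 259.]), array([141., 219.])]
0.025 [array([166., 270.]), array([163., 228.]), array([137., 270.]), array([133., 228.])]
0.04 [array([157., 287.]), array([153., 241.]), array([126., 287.]), array([120., 241.])]
0.06 [array([142., 316.]), array([137., 264.]), array([106., 316.]), array([ 98., 264.])]
[[371. 328.]
 [390. 336.]
 [396. 288.]
 [381. 242.]
 [364. 247.]
 [360. 285.]
 [130. 328.]
 [111. 336.]
 [104. 288.]
 [120. 242.]
 [137. 247.]
 [141. 285.]]
0 [array([308., 149.]), array([309., 138.]), array([301., 147.]), array([302., 137.])]
0.013 [array([308., 147.]), array([310., 137.]), array([302., 146.]), array([303., 135.])]
0.025 [array([309., 146.]), array([311., 135.]), array([302., 145.]), array([304., 134.])]
0.04 [array([310., 144.]), array([312., 133.]), array([303., 143.]), array([305., 132.])]
0.06 [array([312., 142.]), array([313., 131.]), array([304., 141.]), array([306., 130.])]
```

View pics/t5.png

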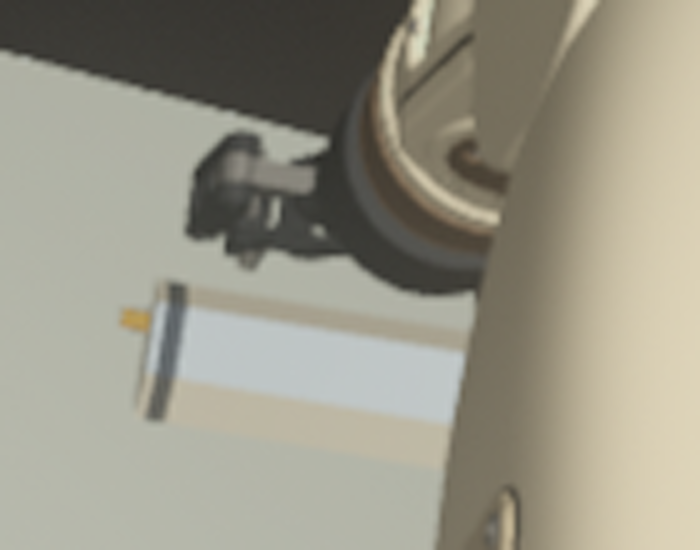

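```bash
python3 -m inch '0 0 0 0 10 1 0; 0 0 0 0 10 1 0; 0 0 0 0 8 0 0; 0 0 0 0 0 0 0; 0 0 0 0 0 0 0'; python3 - <<'E'
from h import *
d=bot.camera("side");b=d["color"][105:185,240:330].astype(float)
b=(255*(b/255)**1.8).astype(np.uint8)
cv2.imwrite("pics/c6.png",cv2.resize(b,None,fx=7.5,fy=7.5,interpolation=0))
o=bot.get_obs()
p=o["eef_pos"];print(p);M=R.from_quat(o["tool_rot"]).as_matrix()
for b in(.025,.038): print(b,[proj(p+M@np.array([s,-b,-.011]),d)[0].round(1) for s in (-.043,.057)])
E
```

```text
clock: 6.75
eef_pos: [0.6622, -0.0981, 0.0067]
tool_rot: [0.467, -0.531, 0.531, -0.467]
ft_force: [0.1, 0.6, 0.3]
grip_width: 0.0853
[ 0.66237172 -0.09814449  0.00703451]
0.025 [array([267. , 155.7]), array([298.8, 139.5])]
0.038 [array([267. , 151.1]), array([299. , 134.9])]
```

View pics/c6.png

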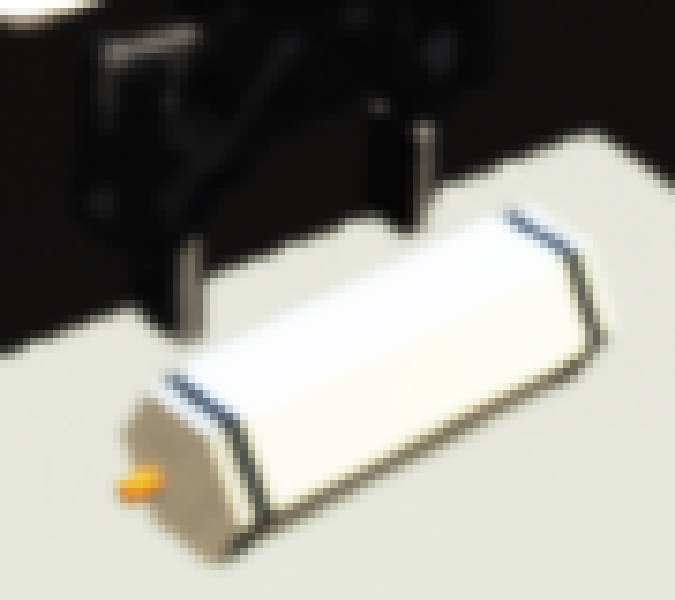

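```bash
python3 -m inch '0 0 0 0 0 -4 0; 0 0 0 0 0 -3 0; 0 0 0 0 0 -3 0; 0 0 0 0 -2 -3 0; 0 0 0 0 -2 -3 0; 0 0 0 0 0 0 0'; python3 - <<'E'
from h import *
d=bot.camera("side");b=d["color"][105:185,240:330].astype(float)
b=(255*(b/255)**1.8).astype(np.uint8)
cv2.imwrite("pics/c7.png",cv2.resize(b,None,fx=6,fy=6,interpolation=0))
E
```

```text
clock: 7.55
eef_pos: [0.6467, -0.0962, 0.0113]
tool_rot: [0.466, -0.531, 0.532, -0.467]
ft_force: [0.7, 0.3, -0.1]
grip_width: 0.0853
```

View pics/c7.png

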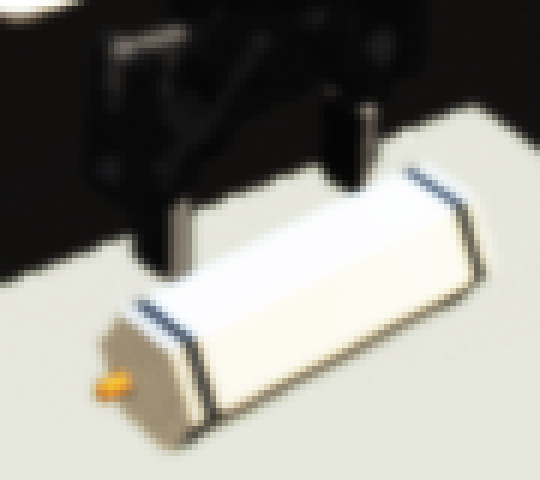

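```bash
python3 -m inch '0 0 0 0 3 3 0; 0 0 0 0 4 0 0; 0 0 0 0 0 0 0; 0 0 0 0 0 -3 0; 0 0 0 0 0 -2 0; 0 0 0 0 0 -2 0; 0 0 0 0 0 0 0'; python3 - <<'E'
from h import *
d=bot.camera("side");b=d["color"][105:185,240:330].astype(float)
b=(255*(b/255)**1.8).astype(np.uint8)
cv2.imwrite("pics/c8.png",cv2.resize(b,None,fx=6,fy=6,interpolation=0))
E
```

```text
clock: 8.48
eef_pos: [0.6479, -0.0958, 0.0074]
tool_rot: [0.463, -0.528, 0.534, -0.47]
ft_force: [7.3, 0.1, 9.4]
grip_width: 0.0851
```

View pics/c8.png

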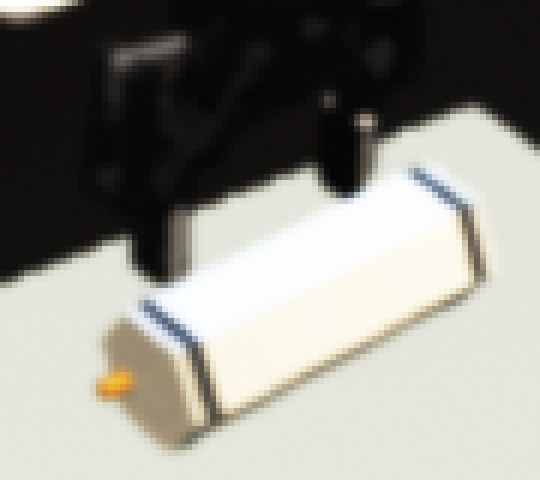

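```bash
python3 -m inch '0 0 0 0 -3 -1 0; 0 0 0 0 -2 -2 0; 0 0 0 0 -2 -2 0; 0 0 0 0 -2 -2 0; 0 0 0 0 0 0 0'; python3 - <<'E'
from h import *
d=bot.camera("side");b=d["color"][105:185,240:330].astype(float)
b=(255*(b/255)**1.8).astype(np.uint8)
cv2.imwrite("pics/c9.png",cv2.resize(b,None,fx=6,fy=6,interpolation=0))
E
```

```text
clock: 9.15
eef_pos: [0.636, -0.0941, 0.0135]
tool_rot: [0.466, -0.531, 0.531, -0.468]
ft_force: [3.6, 1.8, 6.3]
grip_width: 0.0854
```

View pics/c9.png

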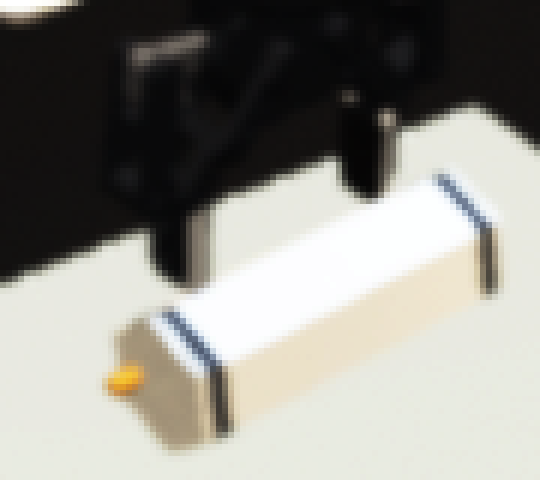

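```bash
python3 -m inch '0 0 0 0 -2 -3 0; 0 0 0 0 -1 -3 0; 0 0 0 0 -1 -3 0; 0 0 0 0 -1 -3 0; 0 0 0 0 0 0 0'; python3 - <<'E'
from h import *
d=bot.camera("side");b=d["color"][105:185,240:330].astype(float)
b=(255*(b/255)**1.8).astype(np.uint8)
cv2.imwrite("pics/c10.png",cv2.resize(b,None,fx=6,fy=6,interpolation=0))
E
```

```text
clock: 9.82
eef_pos: [0.622, -0.093, 0.0171]
tool_rot: [-0.467, 0.532, -0.531, 0.466]
ft_force: [0.2, 1.3, 2.8]
grip_width: 0.0856
```

View pics/c10.png

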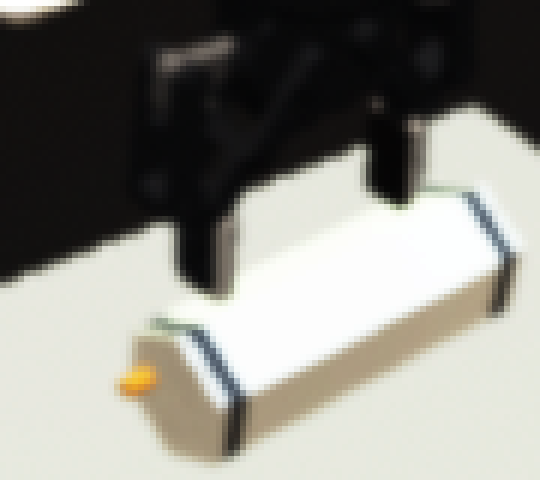

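```bash
python3 -m inch '0 0 0 0 -1 -3 0; 0 0 0 0 -1 -3 0; 0 0 0 0 0 -3 0; 0 0 0 0 0 0 0; 0 0 0 0 0 0 0'; python3 - <<'E'
from h import *
d=bot.camera("side");b=d["color"][105:185,240:330].astype(float)
b=(255*(b/255)**1.8).astype(np.uint8)
cv2.imwrite("pics/c11.png",cv2.resize(b,None,fx=6,fy=6,interpolation=0))
E
```

```text
clock: 10.5
eef_pos: [0.6145, -0.092, 0.0197]
tool_rot: [0.467, -0.531, 0.531, -0.467]
ft_force: [0.1, -0.3, 0.3]
grip_width: 0.0856
```

View pics/c11.png

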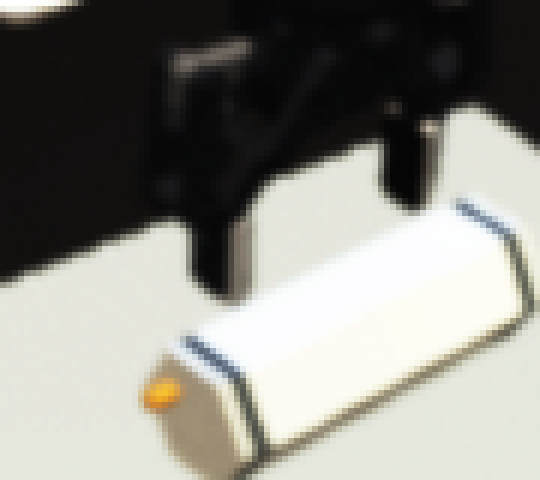

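```bash
python3 -m inch '0 0 0 0 0 10 0; 0 0 0 0 0 10 0; 0 0 0 0 0 5 0; 0 0 0 0 0 0 0'; python3 - <<'E'
from h import *
d=bot.camera("side")
r=bot.cut_out("housing","side");m=min(r,key=lambda q:np.hypot((q["extent"][0]+q["extent"][2])/2-285,(q["extent"][1]+q["extent"][3])/2-160))
print(m["conf"],m["extent"]);m=np.array(m["region"])>0
x,f=fit([m],[d],[.593,-.087,1.44]);print(x,f)
im=d["color"].copy();q=proj(prism(*x),d)
cv2.polylines(im,[cv2.convexHull(q.round().astype(np.int32))],True,(0,0,255),1)
for n in("port","reagent","flask","beaker"):print(n,[(round(a["conf"],2),np.round(a["point"],1)) for a in bot.spot_point(n,"side")][:2])
cv2.imwrite("pics/c12.png",cv2.resize(im[90:250,220:400],None,fx=4,fy=3.7))
o=bot.get_obs();print(o["clock"],o["eef_pos"])
E
```

```text
clock: 11.05
eef_pos: [0.6398, -0.0952, 0.0195]
tool_rot: [0.467, -0.531, 0.531, -0.467]
ft_force: [-1.3, 0.3, 0.5]
grip_width: 0.0855
0.59 [263.5, 140.5, 329.5, 187.6]
[ 0.59463231 -0.0866847   1.44329565] 0.03661464585834329
port [(0.8, array([288.9, 151.1])), (0.69, array([121.9, 226.4]))]
reagent [(0.69, array([340.5, 210.5])), (0.18, array([344.9, 159.6]))]
flask [(0.96, array([350.1, 157.9]))]
beaker [(0.82, array([255.7, 222.7]))]
11.35 [ 0.63898641 -0.09511384  0.01975099]
```

View pics/c12.png

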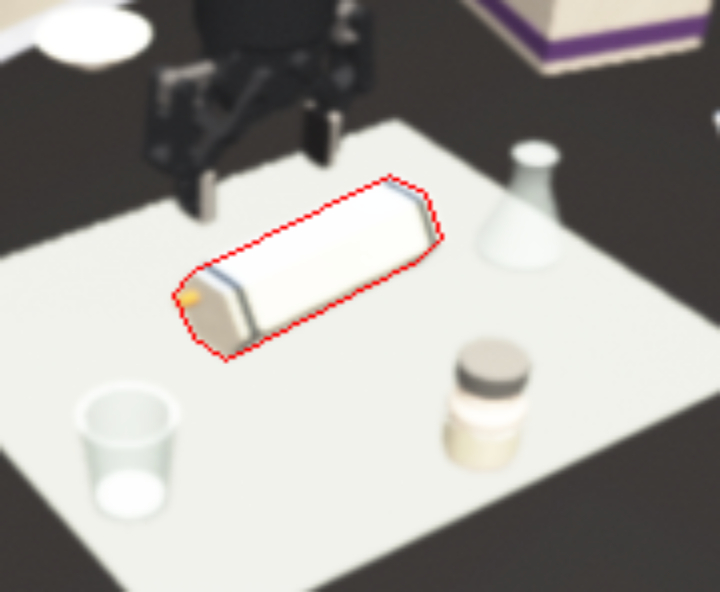

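```bash
python3 -m inch '0 0 0 0 7 0 0; 0 0 0 0 7 0 0; 0 0 0 0 0 -5 0; 0 0 0 0 0 -5 0; 0 0 0 0 0 -4 0; 0 0 0 0 0 -3 0; 0 0 0 0 0 -3 0; 0 0 0 0 0 0 0'; python3 - <<'E'
from h import *
d=bot.camera("side");b=d["color"][105:195,240:340].astype(float)
b=(255*(b/255)**1.8).astype(np.uint8)
cv2.imwrite("pics/c13.png",cv2.resize(b,None,fx=6,fy=6,interpolation=0))
E
```

```text
clock: 12.35
eef_pos: [0.621, -0.0927, 0.0069]
tool_rot: [0.466, -0.53, 0.532, -0.468]
ft_force: [3.5, -0.4, 2.2]
grip_width: 0.0853
```

View pics/c13.png

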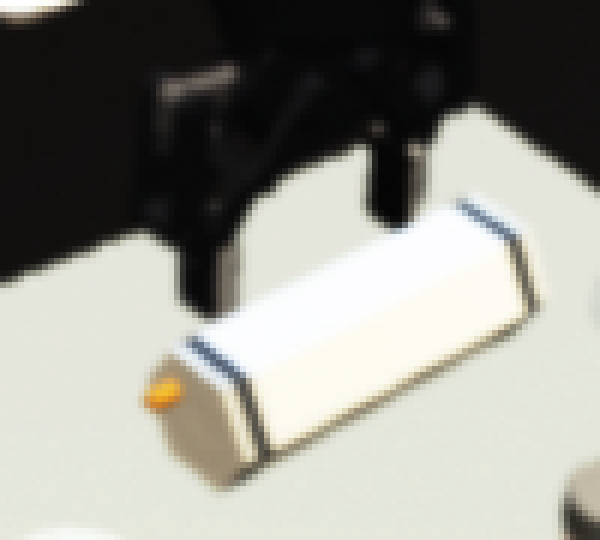

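Contact made (3.5 N), tip behind the top far edge. Same arc again.

```bash
python3 -m inch '0 0 0 0 -1 -2 0; 0 0 0 0 -2 -2 0; 0 0 0 0 -2 -2 0; 0 0 0 0 -2 -2 0; 0 0 0 0 -2 -3 0; 0 0 0 0 0 0 0'; python3 - <<'E'
from h import *
d=bot.camera("side");b=d["color"][105:195,240:340].astype(float)
b=(255*(b/255)**1.8).astype(np.uint8)
cv2.imwrite("pics/c14.png",cv2.resize(b,None,fx=6,fy=6,interpolation=0))
E
```

```text
clock: 13.15
eef_pos: [0.6071, -0.0908, 0.0141]
tool_rot: [-0.467, 0.532, -0.53, 0.466]
ft_force: [0.8, 1.2, 2.0]
grip_width: 0.0853
```

View pics/c14.png

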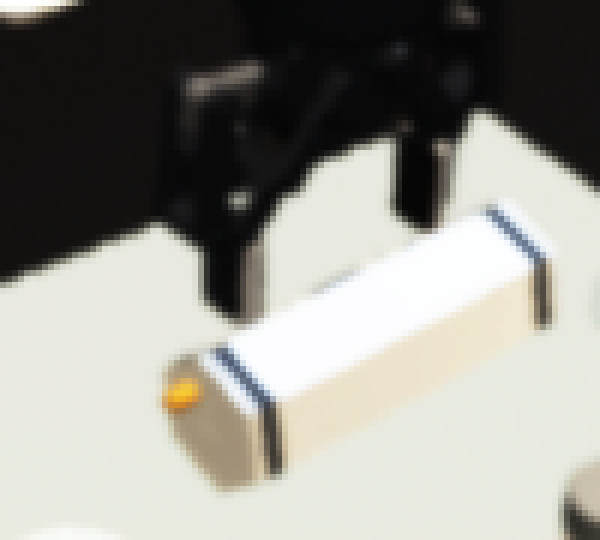

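```bash
python3 -m inch '0 0 0 0 -2 -3 0; 0 0 0 0 -1 -3 0; 0 0 0 0 -1 -3 0; 0 0 0 0 -1 -3 0; 0 0 0 0 -1 -2 0; 0 0 0 0 0 0 0; 0 0 0 0 0 0 0'; python3 - <<'E'
from h import *
d=bot.camera("side");b=d["color"][105:195,240:340].astype(float)
b=(255*(b/255)**1.8).astype(np.uint8)
cv2.imwrite("pics/c15.png",cv2.resize(b,None,fx=6,fy=6,interpolation=0))
E
```

```text
clock: 14.08
eef_pos: [0.5948, -0.0894, 0.0208]
tool_rot: [0.467, -0.531, 0.531, -0.467]
ft_force: [1.3, -0.3, 0.3]
grip_width: 0.0853
```

View pics/c15.png

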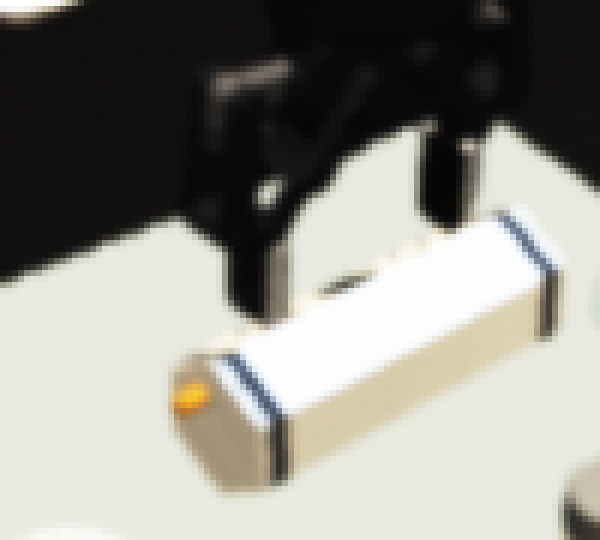

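```bash
python3 -m inch '0 0 0 0 1 -2 0; 0 0 0 0 0 -3 0; 0 0 0 0 0 -3 0; 0 0 0 0 0 -3 0; 0 0 0 0 0 0 0; 0 0 0 0 0 0 0'; python3 - <<'E'
from h import *
d=bot.camera("side");b=d["color"][105:195,240:340].astype(float)
b=(255*(b/255)**1.8).astype(np.uint8)
cv2.imwrite("pics/c16.png",cv2.resize(b,None,fx=6,fy=6,interpolation=0))
E
```

```text
clock: 14.88
eef_pos: [0.584, -0.0878, 0.0207]
tool_rot: [0.466, -0.531, 0.531, -0.467]
ft_force: [-1.0, -0.3, 5.4]
grip_width: 0.0856
```

View pics/c16.png

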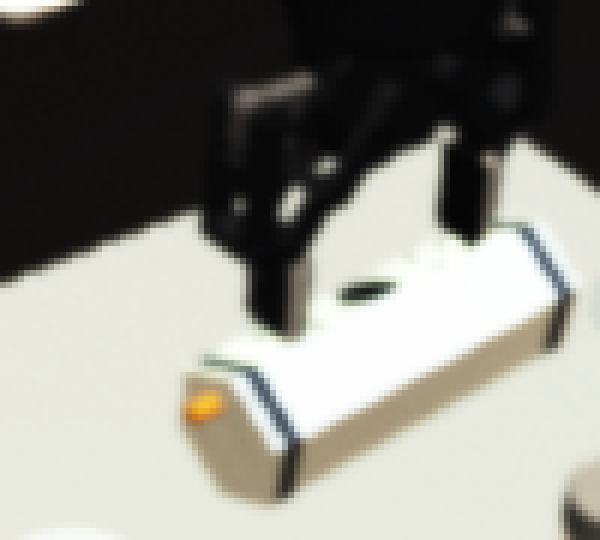

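```bash
python3 -m inch '0 0 0 0 -2 -2 0; 0 0 0 0 -2 -1 0; 0 0 0 0 -2 0 0; 0 0 0 0 -2 0 0; 0 0 0 0 0 0 0; 0 0 0 0 0 0 0'; python3 - <<'E'
from h import *
d=bot.camera("side");b=d["color"][105:195,240:340].astype(float)
b=(255*(b/255)**1.8).astype(np.uint8)
cv2.imwrite("pics/c17.png",cv2.resize(b,None,fx=6,fy=6,interpolation=0))
E
```

```text
clock: 15.68
eef_pos: [0.5807, -0.0876, 0.0276]
tool_rot: [-0.467, 0.531, -0.531, 0.467]
ft_force: [0.4, 0.3, 0.2]
grip_width: 0.0854
```

View pics/c17.png

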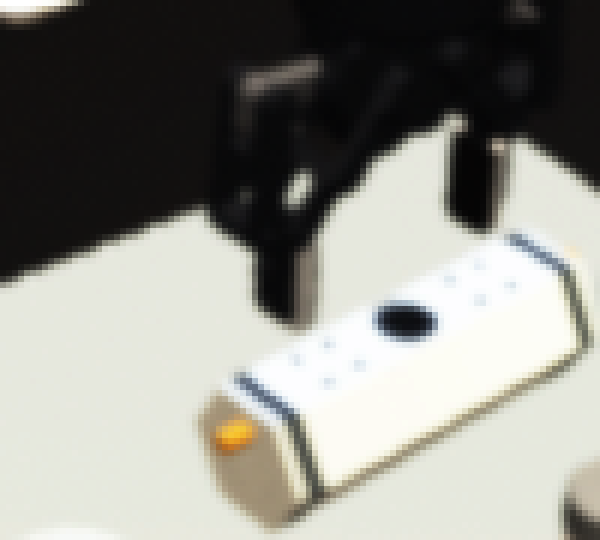

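Port is on top. Retreat upward and check everything.

```bash
python3 -m inch '0 0 0 0 -10 3 0; 0 0 0 0 -40 10 0; 0 0 0 0 -50 10 0; 0 0 0 0 -30 0 0; 0 0 0 0 0 0 0; 0 0 0 0 0 0 0; 0 0 0 0 0 0 0'; python3 - <<'E'
from h import *
d=bot.camera("side")
r=bot.cut_out("housing","side");m=min(r,key=lambda q:np.hypot((q["extent"][0]+q["extent"][2])/2-300,(q["extent"][1]+q["extent"][3])/2-170))
print(m["conf"],m["extent"]);m=np.array(m["region"])>0
x,f=fit([m],[d],[.565,-.083,1.44]);print(x,f)
for n in("port","reagent","flask","beaker"):print(n,[(round(a["conf"],2),np.round(a["point"],1),ray(a["point"],d,.054 if n=="port" else .004).round(3)) for a in bot.spot_point(n,"side")][:2])
q=proj(prism(*x),d);im=d["color"].copy()
cv2.imwrite("pics/c18.png",cv2.resize(im[100:280,180:420],None,fx=3.2,fy=3.2,interpolation=2))
cv2.imwrite("pics/t18.png",bot.camera("top")["color"])
o=bot.get_obs();print(o["clock"],o["eef_pos"])
E
```

```text
clock: 16.6
eef_pos: [0.6024, -0.0903, 0.1561]
tool_rot: [-0.467, 0.532, -0.53, 0.466]
ft_force: [0.4, 1.2, 0.6]
grip_width: 0.0855
0.7 [269.6, 144.1, 339.6, 197.3]
[ 0.56606893 -0.08234591  1.41802352] 0.01834862385321101
port [(0.63, array([121.1, 225.6]), array([0.691, 0.3  , 0.054])), (0.55, array([305.4, 157.2]), array([ 0.571, -0.084,  0.054]))]
reagent [(0.71, array([339.5, 213.2]), array([ 0.442, -0.036,  0.004]))]
flask [(0.9, array([347.4, 159.8]), array([ 0.531, -0.197,  0.004]))]
beaker [(0.79, array([251.4, 224.5]), array([0.553, 0.106, 0.004]))]
16.95 [ 0.60340532 -0.09046886  0.15735199]
```

View pics/c18.png

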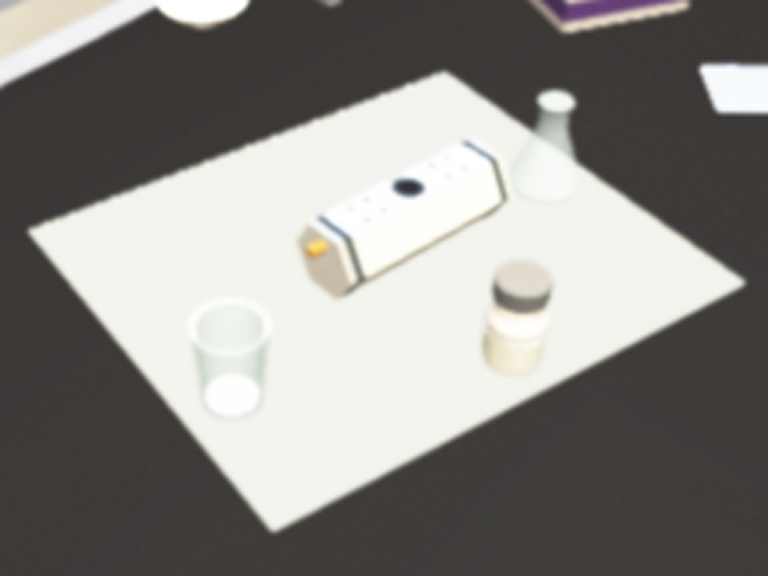

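View pics/t18.png

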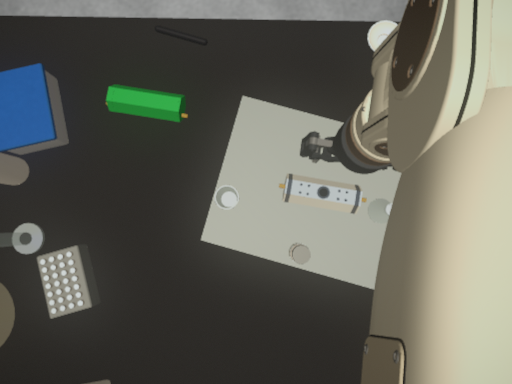

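```bash
python3 -c "
from workcell import bot
print(bot.job_done())"
```

```text
the job is handed in; nothing more can be done
None
```

The housing now lies with its port face on top, wholly on the mat, and I handed the job in at about 17 s of the 51 s allowed. I rolled it two faces toward the robot. The open fingertips pushed slowly on its far upper face, and I let it settle on the face in between before the second roll.

**Final position:** The last pictures show the port flange and both screw groups facing up. The housing is at about (0.566, −0.082), 56 mm from where it started, against about 58 mm expected for two faces. The robot was clear, with the TCP about 0.157 m up.

**Glassware and jar:** In the pictures the beaker, flask and jar stand where they were at the start. The network points for them shifted by up to about 10 mm in the last side image, more than the pictures show; I took that as detector noise. In the end the housing is only about 10 mm from the flask by my estimate, but not touching it.

**Forces:** The highest readings between moves were about 12 N. I read the force only at the end of each call, so a brief higher peak in between would not have shown.

**What went wrong or disagreed:**
- One early row had a typing slip that lowered the tool 50 mm over empty bench. It did no harm.
- The open fingertips sat about 38 mm behind the TCP instead of the 13 mm I had assumed. I caught this in the side and wrist pictures before making contact.
- In the last side image the port network ranked the green look-alike first (0.63 against 0.55 for the housing's port). I went by the pictures, which show the port clearly.

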